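Dock the card terminal under the cradle's sprung hold-down

TASK

Put the card terminal back on its charging cradle: lay it on the bed head first, push its sloping head in under the sprung hold-down arm so that the arm is forced up and back, and slide it on until the arm's roller drops behind the head and bears down on the body with the charging contacts pressed, then let go. Work gently: do not press or jam the terminal hard into the cradle, stop as soon as the roller has dropped so that the sprung contacts are not overpressed, and leave the other things on the counter where they are.

Things in the scene. Friction and masses are not known exactly. Their poses are not given: they have to be found in the camera images.
- terminal: Dark card-payment terminal lying face up, 165 long (own x, pointing to its thick head) x 56 wide (y) mm, about 0.26 kg, sides plain and parallel. Origin: centre of underside, z up. Flat body with keypad and screen: x=-82.5 to +42.5, 24 high. Hold it across its width at x=-25 to -50, to stay clear of the cradle's rails and hold-down arm.
- terminal_step (a point): on the terminal's centre line at x=+42.5 mm, 24 mm above its underside: foot of the sharp 10 mm step up from the body to the head. The head's top is 34 mm high for 14 mm, then slopes down over 26 mm to 18 mm high at the front face.
- terminal_nose (a point): foot of the middle of the terminal's front face (head end): x=+82.5 mm, underside level; axes as the terminal's
- cradle: Fixed grey charging cradle, base 104 wide (own y), 6 thick, from x=-135 to +150 mm. Origin: on the counter, on its centre line; the terminal is slid in along its +x. Flat bed, top 25 mm above the counter: 40 mm wide from x=-130 to +10 (fingers pass on both sides of it), 88 mm wide beyond. At its far end a head block carries the sprung charging contacts (joint pins) and hold-down arm (joint holddown).
- channel_mouth (a point): middle of the flared mouth of the channel, at bed height, right above the cradle's origin; axes as the cradle's. Two metal side rails 14 mm high: flared for 15 mm, then a channel 60 mm wide, 90 mm long. The head block is clamped anew each time, not measured: the contacts' face lies 46 to 90 mm beyond this point, so how far the terminal must go in has to be felt or watched.
- holddown (a joint): angle (rad) of the sprung arm: 0 = down; grows as its free-turning cross roller (16 mm thick, 44 long, 46 mm before the contacts' face, underside 17 mm above bed at 0) is pushed up. About 0.20 on top of the terminal's head, 0.08 when dropped behind it onto the body. Snaps in the last 6 mm, pulling the terminal on. Presses with 2.5 N at 0, 5 N at 0.20. The sloping head pushed against it lifts it (some 6 N). Arm top 45 mm above bed, 62 when lifted.
- pins (a joint): how far the sprung charging contacts are pressed in (m), along the cradle's +x: 0 = free; 2 N at first touch, then 1.5 N more per mm. The hold-down roller drops fully behind the head when they are pressed in by about 0.0025; beyond 0.0055 they are overpressed; solid end at 0.0085.
- espresso_cup: bystander: white ceramic cup, 56 mm wide, 50 mm high; origin centre of underside
- tumbler: bystander: clear drinking glass, 66 mm wide, 95 mm high; origin centre of underside
- sugar_jar: bystander: glass jar with steel lid, 68 mm wide, 110 mm high; origin centre of underside
- milk_jug: bystander: steel jug with a handle, 80 mm wide, 90 mm high; origin centre of underside
- teaspoon: bystander: steel spoon, 140 mm long, lying flat; origin under its middle
- paper_cups: bystander: stack of paper cups upside up, 80 mm wide, 155 mm high; origin centre of underside
- napkin_box: bystander: wooden box, 110 x 110 x 70 mm; origin centre of underside
Mind the look-alikes: they are no part of the job. What is meant by the terminal is not pink, and is the larger of those in its own colour.

How it is judged:
By the outcome, as a careful person would: the job done as asked, in the order asked, and still so for the second after the job is handed in, with the robot touching nothing.
It also fails if it takes over 64 s, if anything falls off the work surface, if the arm or the gripper's body presses on something with over 40 N, if the wrist force passes 120 N, or if a joint passes its speed limit or range.

ROBOT

A 7-joint arm with a two-finger parallel gripper is mounted at the origin on the work surface. World frame = base frame: x ahead of the robot, y to its left, z up, the work surface at z = 0. Lengths are in m, angles in rad, forces in N, time in s.
With the tool pointing down it reaches from about 0.35 to 0.9 m from the base axis. Payload 8.1 kg.
Tool frame: the origin (TCP) lies at the centre of the arm's flange, where the gripper is bolted on; the fingertips stand 178 mm ahead of it and the grasp point (between the pads) lies 159 mm ahead of it; z points along the fingers, y is the direction in which the jaws open and shut (so a half turn about z gives the same grasp; the last joint's range is limited). The gripper opens to 92 mm and grips with 3 to 60 N. Pads are 19 mm wide; open, the fingers measure 130 mm over their backs; the gripper's body (75 mm by 190 mm) begins 47 mm behind the grasp point.
Start: joints at [1.036, 0.434, 0.025, 1.573, -0.012, 1.134, -0.075], TCP at [0.262, -0.568, 0.405] pointing down, gripper open.
Joint ranges: [-2.62, 2.62], [-0.44, 2.09], [-1.27, 1.32], [0.08, 2.57], [-1.32, 4.46], [0.12, 2], [-2.74, 2.74]. Speed limits (rad/s): [2.22, 2.22, 3.01, 3.01, 3.14, 3.14, 3.14].

INTERFACE

Orientations are given as a rotation vector (axis times angle).
In Python, from cell import arm, get_image, camera_model gives the robot as it stands. The module is installed in compiled form; this text tells all that it offers.
- The arm moves only by the shell command python3 -m pendant 'ROWS' [FORCE]. ROWS is JSON, a list that holds one entry, the list of rows, each a list of 7 numbers: the shift along the tool's x, y, z in mm, then the turn, a rotation vector about the tool's x, y, z in rad, then the closure, from -1 (fully open) to 1 (shut). In form: [[[x, y, z, rx, ry, rz, hand], ...]]. A call has 1 to 20 rows; each row is the pose to reach, as a shift and turn from the pose commanded when the call began, along the tool's axes at that moment; what a row does not reach only later rows make up. A row lasts 1/8 s, in which the tool goes at most 62.5 mm and 10.7 degrees, less where a joint would pass 70% of its speed; a pose out of reach is approached as far as the arm can. A call with a gripper value outside its range is refused whole. The fingers move at their own pace and stop on an object; FORCE is the grip in N (left out, the last holds). Time passes only in rows, so rows that repeat a pose let the fingers close. It gives the time, the measured TCP pose, the force and the opening at its end, in the units of the state.
- arm.observe(): the state, without advancing time (a new reading comes with each control period).
- get_image(name): name is "scene" or "top" or "wrist"; returns the picture (400x640x3 uint8, red, green, blue); there is no depth.
- camera_model(name): a dict with "fx", "fy", "cx", "cy" (pixels), "k1" (the pictures are not rectified: a ray, as slopes to the right and down, at radius r is drawn at 1 + k1 r^2 times it, then the intrinsics apply), "position" and "orientation" of the camera in the world; the wrist camera has in their place "T_tool_cam" (4x4, takes a point from camera to tool coordinates, whose origin is the TCP and whose axes are the flange's). Camera axes: x right, y down, z forward; pixel columns grow to the right and rows downward; lengths in m; the calibration is good to about 2 mm. A picture is of the moment at which its call begins: read the wrist's pose just before it. camera_model takes no time and is no camera call.
- arm.sign_off(): hands the job in, once; it reports no verdict.
The state is a dict: "clock": time; "joints": joint angles; "dq": joint speeds; "joint_efforts": joint torques, N m; "position": TCP position; "ee_rot": TCP orientation; "force": force on the tool from outside, world axes, zero at the start; "ft_torque": the same for the moment, N m; "width": opening from 0.0 (shut) to 1.0 (fully open).
Only numpy, scipy, OpenCV 4.12 (cv2) and the standard library are available. Lean on these libraries where they do the work, as an engineer would, in place of code of your own. Each camera call takes 0.05 s, during which the arm holds its last target.

## Working session

There is one attempt and no reset: what is moved stays moved. The work goes in short steps, Python scripts to look and compute and a shell command to move; the robot and the scene stay as the last step left them, time stands still between calls to the robot, and variables do not carry over. Pictures are saved under pics/ and viewed, and the job is handed in when it is done.

```bash
mkdir -p pics
python3 - <<'E'
from cell import arm,get_image,camera_model
import cv2
s=arm.observe()
print(s)
for n in("scene","top","wrist"):
    print(n,camera_model(n))
    im=get_image(n); cv2.imwrite(f"pics/{n}0.png",im[:,:,::-1])
E
```

```text
{'clock': 0.0, 'joints': array([ 1.03638473,  0.43523519,  0.0249605 ,  1.57411443, -0.01159878,
        1.13402898, -0.07510946]), 'dq': array([0.00111337, 0.00077787, 0.00096559, 0.00022456, 0.00097175,
       0.00063243, 0.00095676]), 'joint_efforts': array([-2.25000469e-03, -6.67863035e+01,  9.83824655e-01, -3.14453673e+01,
       -6.06317958e-02,  4.31804080e-02,  1.49003895e-04]), 'position': array([ 0.26144666, -0.56742042,  0.40393032]), 'ee_rot': array([-3.06714666e+00, -6.72591400e-01,  7.71015223e-04]), 'force': array([-0.11865053, -0.38636749, -0.94016624]), 'ft_torque': array([-0.01553115, -0.00381996,  0.02591996]), 'width': 1.001146760781825}
scene {'fx': 516.2637373258793, 'fy': 516.2637373258793, 'cx': 311.79765405840266, 'cy': 203.91545022563977, 'k1': 0.026571028028221606, 'position': array([ 1.54962157, -0.14081001,  1.35210487]), 'orientation': array([-1.90221604, -1.72674578,  0.58512047])}
top {'fx': 506.2145735071686, 'fy': 506.2145735071686, 'cx': 321.0303590206138, 'cy': 206.4715218509414, 'k1': 0.047259207564401856, 'position': array([0.45419765, 0.00187524, 1.36164031]), 'orientation': array([-2.21247167,  2.17183033, -0.09048308])}
wrist {'fx': 338.3904941528632, 'fy': 338.3904941528632, 'cx': 318.051440762101, 'cy': 198.01004999835854, 'k1': -0.014916346632234546, 'T_tool_cam': array([[-7.32568527e-04, -9.56045666e-01, -2.93216895e-01,
         7.98169803e-02],
       [ 9.99998907e-01, -1.07691805e-03,  1.01295360e-03,
        -1.63760132e-04],
       [-1.28420046e-03, -2.93215832e-01,  9.56045410e-01,
         1.99069210e-02],
       [ 0.00000000e+00,  0.00000000e+00,  0.00000000e+00,
         1.00000000e+00]])}
```

View pics/scene0.png

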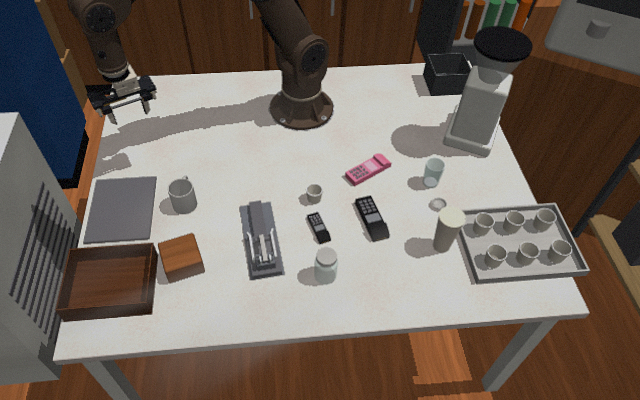

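View pics/top0.png

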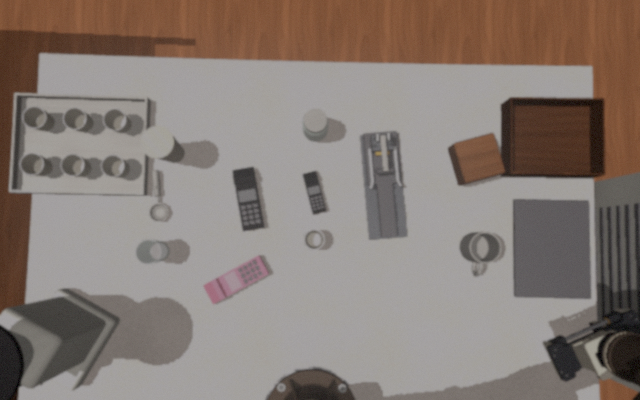

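View pics/wrist0.png

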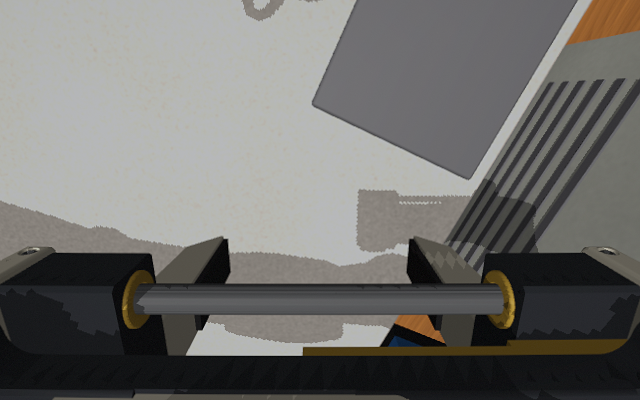

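Candidates for the terminal in the top view are the large dark one at (248,199), a small dark one at (315,192) and a pink one at (236,279). The description fits the large dark one, so I'll check it in close crops.

```bash
cat > h.py <<'E'
import numpy as np,cv2
from scipy.spatial.transform import Rotation as R
from cell import arm,get_image,camera_model
def cam(n,s=None):
    m=camera_model(n)
    if n=="wrist":
        s=s or arm.observe()
        T=np.eye(4);T[:3,:3]=R.from_rotvec(s["ee_rot"]).as_matrix();T[:3,3]=s["position"]
        T=T@m["T_tool_cam"];return m,T[:3,:3],T[:3,3]
    return m,R.from_rotvec(m["orientation"]).as_matrix(),np.array(m["position"])
def px2w(n,uv,z,s=None):
    m,Rc,p=cam(n,s);out=[]
    for (u,v),zz in zip(uv,np.broadcast_to(z,len(uv))):
        a=np.array([(u-m["cx"])/m["fx"],(v-m["cy"])/m["fy"]]);b=a.copy()
        for _ in range(20): b=a/(1+m["k1"]*(b@b))
        d=Rc@np.array([b[0],b[1],1]);out.append(p+d*(zz-p[2])/d[2])
    return np.array(out)
def w2px(n,P,s=None):
    m,Rc,p=cam(n,s);q=(np.atleast_2d(P)-p)@Rc;b=q[:,:2]/q[:,2:]
    b=b*(1+m["k1"]*(b**2).sum(1,keepdims=True))
    return b*[m["fx"],m["fy"]]+[m["cx"],m["cy"]]
def crop(im,x0,y0,x1,y1,k,fn):
    c=cv2.resize(im[y0:y1,x0:x1],None,fx=k,fy=k,interpolation=cv2.INTER_CUBIC)
    cv2.imwrite("pics/"+fn,c[:,:,::-1])
E
python3 - <<'E'
from h import *
im=cv2.imread("pics/top0.png")[:,:,::-1]
crop(im,220,150,340,245,6,"t1.png");crop(im,350,120,420,245,4.7,"c1.png")
im=cv2.imread("pics/scene0.png")[:,:,::-1]
crop(im,230,180,400,290,4.7,"s1.png")
E
```

```text
(no output)
```

View pics/t1.png

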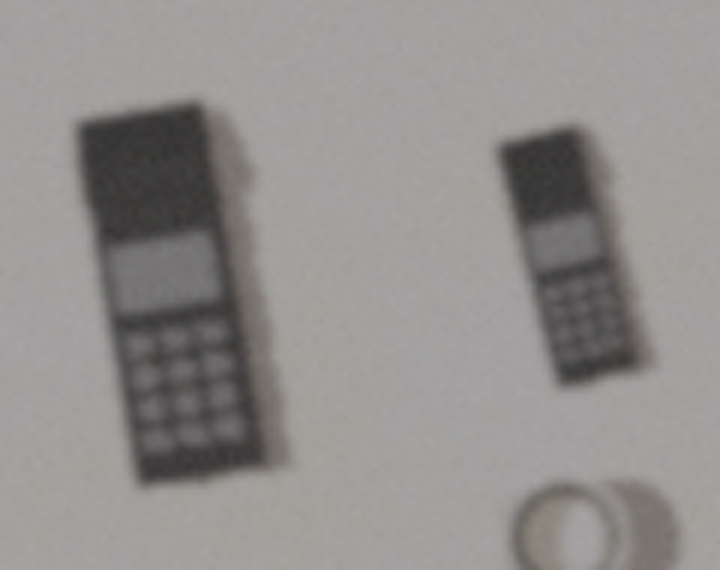

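View pics/c1.png

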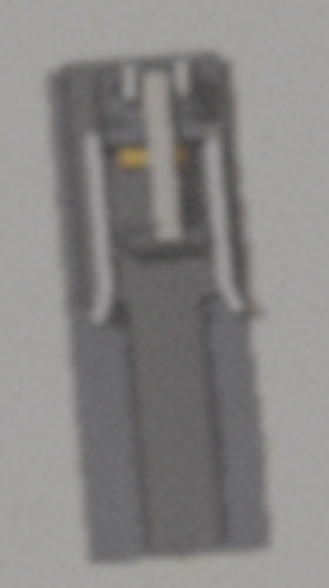

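View pics/s1.png

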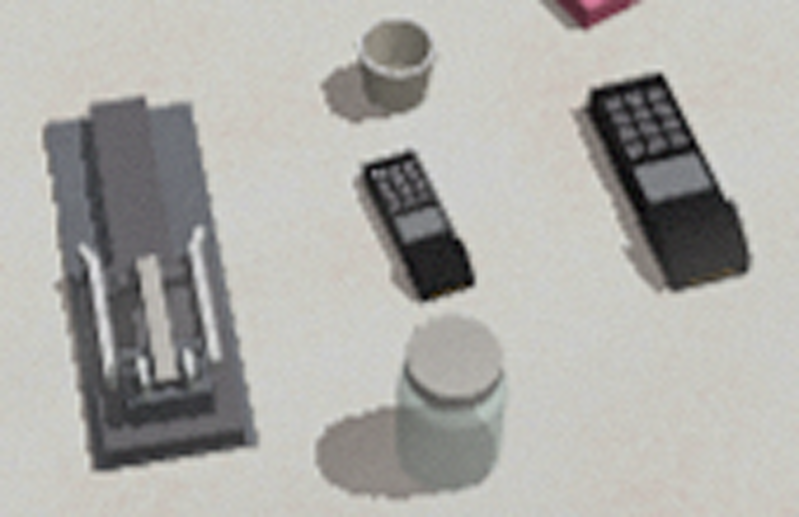

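Run:
```python
from h import *
def f(o,k,L): return [(o[0]+u/k-0.5+.5/k,o[1]+v/k-.5+.5/k) for u,v in L]
np.set_printoptions(precision=4,suppress=True)
P=px2w("top",f((220,150),6,[(140,485),(268,465),(200,102),(80,122)]),[.024,.024,.018,.018])
print(P)
b=(P[0]+P[1])/2;n=(P[2]+P[3])/2;d=n-b
print("len",np.hypot(*d[:2]),"w",np.linalg.norm(P[0]-P[1]),np.linalg.norm(P[2]-P[3]),"yaw",np.arctan2(d[1],d[0]),"c",(b+n)/2)
Q=px2w("top",f((350,120),4.7,[(90,560),(270,547),(143,552),(225,545),(97,320),(242,311)]),[.006,.006,.025,.025,.039,.039])
print(Q, np.linalg.norm(Q[0]-Q[1]),np.linalg.norm(Q[2]-Q[3]),np.linalg.norm(Q[4]-Q[5]))
for i in(0,2,4):
    e=Q[i]-Q[i+1];print("yaw",np.arctan2(-e[0],e[1]))
print((Q[0]+Q[1])/2,(Q[2]+Q[3])/2,(Q[4]+Q[5])/2)
```

```text
[[0.4804 0.1897 0.024 ]
 [0.4902 0.134  0.024 ]
 [0.6511 0.1689 0.018 ]
 [0.641  0.2217 0.018 ]]
len 0.1641908320589049 w 0.05659245272067781 0.053776069592699934 yaw 0.20493444877929307 c [0.5657 0.1786 0.021 ]
[[ 0.4646 -0.1441  0.006 ]
 [ 0.474  -0.2465  0.006 ]
 [ 0.4695 -0.1717  0.025 ]
 [ 0.4743 -0.2178  0.025 ]
 [ 0.5984 -0.1429  0.039 ]
 [ 0.605  -0.224   0.039 ]] 0.10283067164736691 0.046251722416258724 0.08132896500178878
yaw 0.09080518835685568
yaw 0.10384130539054895
yaw 0.08131999830646716
[ 0.4693 -0.1953  0.006 ] [ 0.4719 -0.1948  0.025 ] [ 0.6017 -0.1835  0.039 ]
```

```bash
cat >> h.py <<'E'
def tgt(p,yaw,s=None):
    """tool down, tool x at world yaw; returns shift mm, turn rad in current tool axes"""
    s=s or arm.observe()
    R0=R.from_rotvec(s["ee_rot"]);c,w=np.cos(yaw),np.sin(yaw)
    Rt=R.from_matrix(np.array([[c,w,0],[w,-c,0],[0,0,-1]]))
    sh=R0.inv().apply(np.array(p)-s["position"])*1000
    rv=(R0.inv()*Rt).as_rotvec()
    print("clock",s["clock"],"shift",sh.round(1),"rot",rv.round(4),"force",s["force"].round(2),"w",round(s["width"],3))
def toolyaw(s=None):
    s=s or arm.observe();M=R.from_rotvec(s["ee_rot"]).as_matrix();return np.arctan2(M[1,0],M[0,0]),M
E
python3 - <<'E'
from h import *
print(toolyaw())
tgt([.5285,.1709,.36],.205)
tgt([.5285,.1709,.36],.205+np.pi)
E
```

```text
(np.float64(0.4317197932197212), array([[ 9.08247470e-01,  4.18432986e-01, -6.08426313e-04],
       [ 4.18433416e-01, -9.08246834e-01,  1.07907743e-03],
       [-1.01079680e-04, -1.23465525e-03, -9.99999233e-01]]))
clock 0.15 shift [ 551.5 -558.9   44.7] rot [-1.200e-03  2.000e-04  2.267e-01] force [-0.58 -0.97 -0.89] w 0.998
clock 0.15 shift [ 551.5 -558.9   44.7] rot [-4.0000e-04 -1.8000e-03 -2.9149e+00] force [-0.58 -0.97 -0.89] w 0.998
```

```bash
python3 -m pendant '[[[100,-101,0,0,0,0.1,-1],[140,-142,0,0,0,0.2267,-1],[180,-182,0,0,0,0.2267,-1],[220,-223,0,0,0,0.2267,-1],[260,-263,0,0,0,0.2267,-1],[300,-304,0,0,0,0.2267,-1],[340,-345,0,0,0,0.2267,-1],[380,-385,0,0,0,0.2267,-1],[420,-426,10,0,0,0.2267,-1],[460,-466,20,0,0,0.2267,-1],[500,-507,30,0,0,0.2267,-1],[530,-537,40,0,0,0.2267,-1],[551,-559,44,0,0,0.2267,-1],[551,-559,44,0,0,0.2267,-1],[551,-559,44,0,0,0.2267,-1],[551,-559,44,0,0,0.2267,-1]]]'
python3 - <<'E'
from h import *
s=arm.observe();im=get_image("wrist");cv2.imwrite("pics/w1.png",im[:,:,::-1]);print(s["position"],s["clock"],toolyaw(s)[0])
import pickle;pickle.dump(s,open("s1.pkl","wb"))
E
```

```text
clock: 2.15
position: [0.5281, 0.1692, 0.3609]
ee_rot: [3.125, 0.318, 0.0]
force: [-0.6, 0.4, 0.3]
width: 1.002
[0.52806334 0.16916096 0.36087569] 2.15 0.2030015992730383
```

View pics/w1.png

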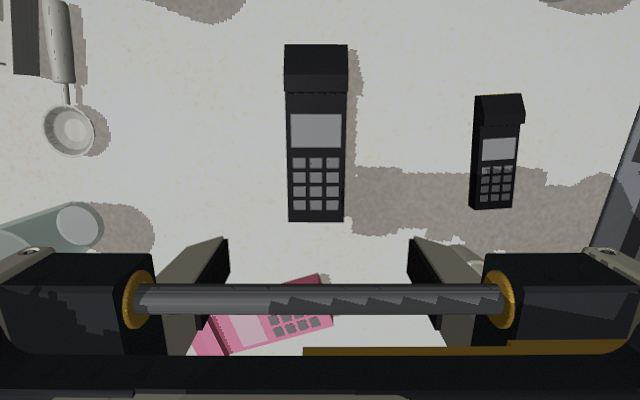

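Run:
```python
from h import *
import pickle
im=cv2.imread("pics/w1.png")[:,:,::-1];crop(im,260,30,370,240,2.8,"w1c.png")
s=pickle.load(open("s1.pkl","rb"))
P=px2w("wrist",[(289,221.5),(344,221.5),(348.5,44),(284.5,45)],[.024,.024,.018,.018],s)
print(P,np.linalg.norm(P[0]-P[1]),np.linalg.norm(P[2]-P[3]))
b=(P[0]+P[1])/2;n=(P[2]+P[3])/2;d=n-b
print(np.linalg.norm(d),np.arctan2(d[1],d[0]),(b+n)/2)
```

```text
[[0.48124748 0.18885169 0.024     ]
 [0.49226033 0.13490363 0.024     ]
 [0.65337078 0.1671393  0.018     ]
 [0.64126128 0.22207657 0.018     ]] 0.05506066622897728 0.05625605279911852
0.16397398295433618 0.20109283169852996 [0.56703497 0.1782428  0.021     ]
```

View pics/w1c.png

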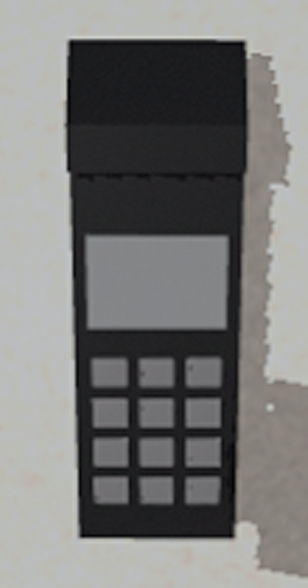

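The choice checks out: the large dark terminal measures about 164 x 56 mm, and the top and wrist views agree within 2 mm. Next I'll descend and grasp it.

Run:
```python
from h import *
tgt([.5298,.1706,.1815],.202)
```

```text
clock 2.2 shift [  1.9  -1.1 179.5] rot [ 0.0007 -0.0003  0.0011] force [ 0.39  0.28 -0.01] w 0.998
```

```bash
python3 -m pendant '[[[2,-1,40,0,0,0,-1],[2,-1,80,0,0,0,-1],[2,-1,120,0,0,0,-1],[2,-1,145,0,0,0,-1],[2,-1,165,0,0,0,-1],[2,-1,175,0,0,0,-1],[2,-1,179,0,0,0,-1],[2,-1,179,0,0,0,-1],[2,-1,179,0,0,0,-1]]]'
python3 - <<'E'
from h import *
s=arm.observe();im=get_image("wrist");cv2.imwrite("pics/w2.png",im[:,:,::-1]);print(s["position"],s["force"],toolyaw(s)[0])
E
```

```text
clock: 3.32
position: [0.5301, 0.1721, 0.1824]
ee_rot: [-3.125, -0.321, -0.002]
force: [1.1, 0.3, -0.5]
width: 0.998
[0.5301326  0.17207923 0.18244804] [ 1.12400999  0.31234168 -0.50586163] 0.20497032402469328
```

View pics/w2.png

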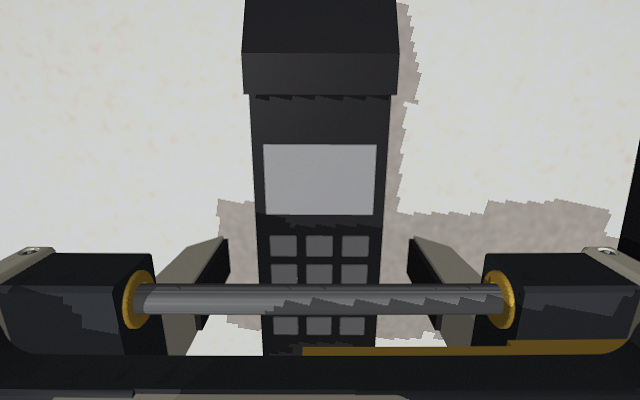

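```bash
python3 -m pendant '[[[0,0,0,0,0,0,1],[0,0,0,0,0,0,1],[0,0,0,0,0,0,1],[0,0,0,0,0,0,1],[0,0,0,0,0,0,1],[0,0,0,0,0,0,1],[0,0,-20,0,0,0,1],[0,0,-50,0,0,0,1],[0,0,-90,0,0,0,1],[0,0,-100,0,0,0,1],[0,0,-100,0,0,0,1]]]' 25
python3 - <<'E'
from h import *
s=arm.observe();im=get_image("wrist");cv2.imwrite("pics/w3.png",im[:,:,::-1]);print(s["position"],s["force"],s["width"],toolyaw(s)[0])
im=get_image("top");crop(im,350,100,420,245,4,"c2.png")
E
```

```text
clock: 4.75
position: [0.5298, 0.1719, 0.2816]
ee_rot: [3.125, 0.321, 0.001]
force: [0.0, 0.3, -2.5]
width: 0.61
[0.52976963 0.17185565 0.28164265] [ 0.02792793  0.30156565 -2.48556299] 0.6104718022456485 0.20483518322791314
```

View pics/w3.png

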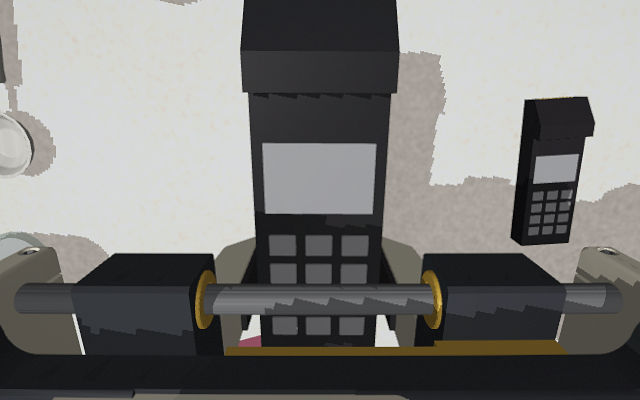

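Run:
```python
from h import *
tgt([.47,-.06,.34],.09)
```

```text
clock 4.85 shift [-105.4  214.8  -59.3] rot [0.0006 0.0021 0.1149] force [ 0.31  0.09 -2.1 ] w 0.607
```

```bash
python3 -m pendant '[[[0,0,-50,0,0,0,1],[-20,40,-58,0,0.002,0.03,1],[-40,80,-58,0,0.002,0.06,1],[-60,120,-58,0,0.002,0.09,1],[-80,160,-58,0,0.002,0.115,1],[-95,195,-58,0,0.002,0.115,1],[-105,215,-58,0,0.002,0.115,1],[-105,215,-58,0,0.002,0.115,1],[-105,215,-58,0,0.002,0.115,1],[-105,215,-58,0,0.002,0.115,1]]]'
python3 - <<'E'
from h import *
import pickle
s=arm.observe();im=get_image("wrist");cv2.imwrite("pics/w4.png",im[:,:,::-1]);print(s["position"],s["force"],s["width"],toolyaw(s)[0])
pickle.dump(s,open("s4.pkl","wb"))
E
```

```text
clock: 6.1
position: [0.471, -0.0588, 0.3393]
ee_rot: [-3.138, -0.144, -0.002]
force: [0.3, 0.1, -2.3]
width: 0.608
[ 0.47096335 -0.0587923   0.33933592] [ 0.33265407  0.08047482 -2.2776515 ] 0.6083004076054136 0.09180790425646837
```

View pics/w4.png

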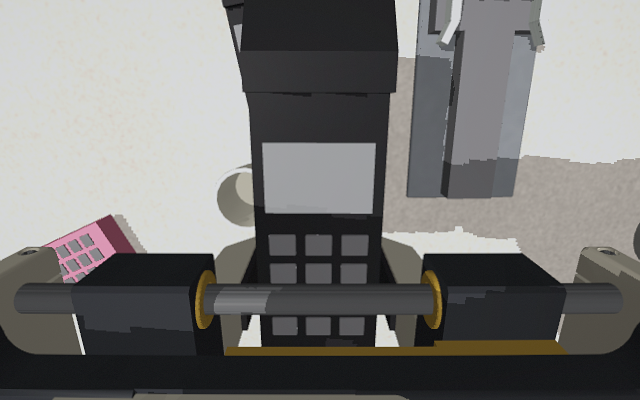

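```bash
python3 -m pendant '[[[60,0,-20,0,0,0,1],[110,-10,-30,0,0,0,1],[130,-10,-30,0,0,0,1],[130,-10,-30,0,0,0,1],[130,-10,-30,0,0,0,1],[130,-10,-30,0,0,0,1]]]'
python3 - <<'E'
from h import *
import pickle
s=arm.observe();im=get_image("wrist");cv2.imwrite("pics/w5.png",im[:,:,::-1]);print(s["position"],s["force"],s["width"],toolyaw(s)[0])
pickle.dump(s,open("s5.pkl","wb"))
crop(im,380,0,580,190,3.1,"w5c.png")
im=cv2.imread("pics/w4.png")[:,:,::-1]
crop(im,390,0,560,210,2.8,"w4c.png")
E
```

```text
clock: 6.9
position: [0.5985, -0.0384, 0.3699]
ee_rot: [3.138, 0.141, 0.002]
force: [-0.5, 0.4, -2.0]
width: 0.609
[ 0.59846503 -0.03842266  0.36992532] [-0.50653412  0.39185511 -1.96322304] 0.6093561548334724 0.08978439833807997
```

View pics/w5.png

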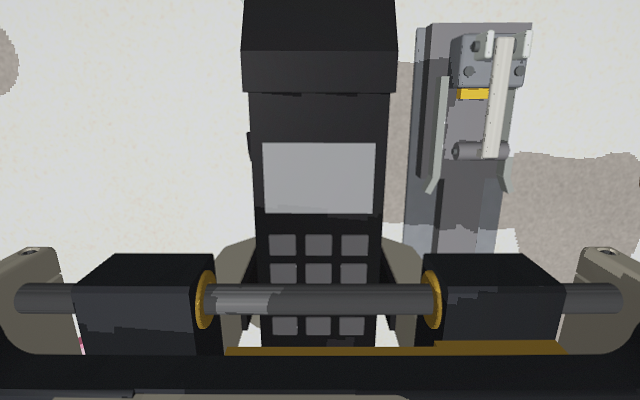

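View pics/w5c.png

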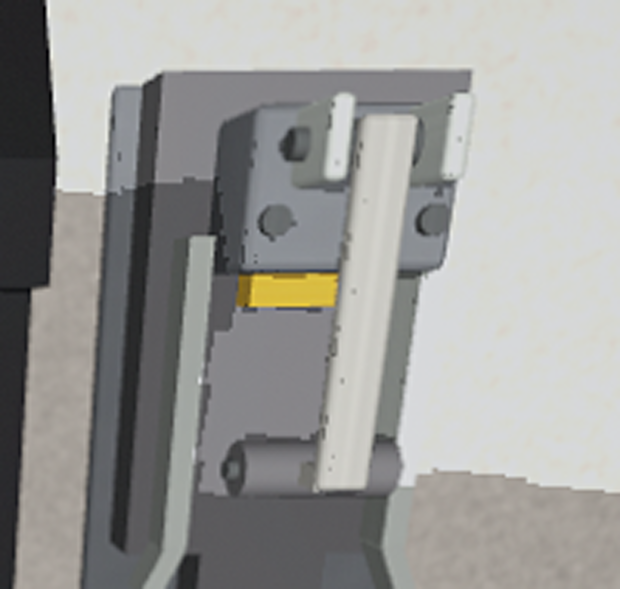

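View pics/w4c.png

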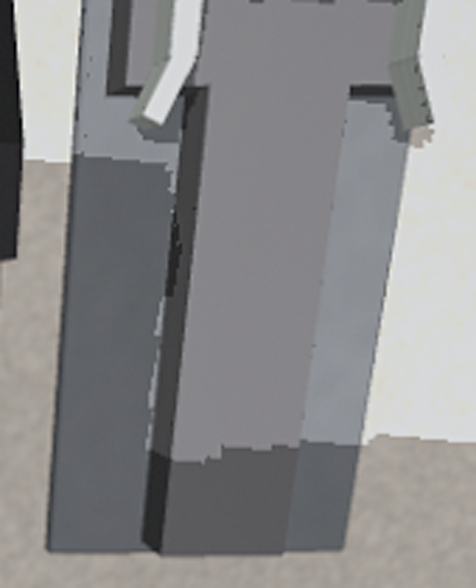

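Run:
```python
from h import *
import pickle
np.set_printoptions(precision=4,suppress=True)
s4=pickle.load(open("s4.pkl","rb"));s5=pickle.load(open("s5.pkl","rb"))
def f(o,k,L): return [(o[0]+u/k-0.5+.5/k,o[1]+v/k-.5+.5/k) for u,v in L]
A=px2w("wrist",f((390,0),2.8,[(160,553),(283,553),(206,88),(346,88),(48,550),(342,550)]),[.025]*4+[.006]*2,s4)
print(A)
print("bed w",np.linalg.norm(A[0]-A[1]),np.linalg.norm(A[2]-A[3]),"base w",np.linalg.norm(A[4]-A[5]))
m0=(A[0]+A[1])/2;m1=(A[2]+A[3])/2;d=m1-m0
yaw=np.arctan2(d[1],d[0]);print("len",np.linalg.norm(d),"yaw",yaw,m0,m1)
for i,j in((0,2),(1,3)):
    e=A[j]-A[i];print(np.arctan2(e[1],e[0]))
print("base rear mid",(A[4]+A[5])/2)
c,w=np.cos(.09),np.sin(.09)
# origin est from bed rear (x=-130) and x=+10
u=np.array([c,w,0]);
o1=m0+.13*u;o2=m1-.01*u;o3=(A[4]+A[5])/2+.135*u;print("origins",o1,o2,o3)
o=(o1+o2+o3)/3
B=px2w("wrist",f((380,0),3.1,[(237,305),(330,305),(237,470),(398,465),(225,270),(440,270)]),[.033,.033,.050,.050,.05,.05],s5)
v=np.array([-w,c,0])
for b in B: print(b,((b-o)@u)*1000,((b-o)@v)*1000)
```

```text
[[ 0.4725 -0.1764  0.025 ]
 [ 0.4761 -0.2165  0.025 ]
 [ 0.6098 -0.162   0.025 ]
 [ 0.6137 -0.2019  0.025 ]
 [ 0.465  -0.1455  0.006 ]
 [ 0.4743 -0.2475  0.006 ]]
bed w 0.04034309564780343 0.04012795626086557 base w 0.10246388036463412
len 0.13822633832856945 yaw 0.1050677215515285 [ 0.4743 -0.1965  0.025 ] [ 0.6118 -0.182   0.025 ]
0.10430010755190086
0.10583367258355342
base rear mid [ 0.4696 -0.1965  0.006 ]
origins [ 0.6038 -0.1848  0.025 ] [ 0.6018 -0.1829  0.025 ] [ 0.6041 -0.1844  0.006 ]
[ 0.6866 -0.1558  0.033 ] 85.57821430409518 20.615729803003326
[ 0.6891 -0.1829  0.033 ] 85.65793388750275 -6.655710236423926
[ 0.6411 -0.1585  0.05  ] 40.060853580125766 22.043034653339934
[ 0.6468 -0.2047  0.05  ] 41.54478225892019 -24.50740966582226
[ 0.6949 -0.1439  0.05  ] 94.89381218014746 31.672676820876156
[ 0.7004 -0.2029  0.05  ] 95.1213757139052 -27.582189110180998
```

Run:
```python
from h import *
import pickle
np.set_printoptions(precision=4,suppress=True)
s4=pickle.load(open("s4.pkl","rb"));s5=pickle.load(open("s5.pkl","rb"))
def f(o,k,L): return [(o[0]+u/k-0.5+.5/k,o[1]+v/k-.5+.5/k) for u,v in L]
def yw(a,b): e=b-a; return np.arctan2(e[1],e[0])
B=px2w("wrist",f((380,0),3.1,[(113,87),(82,589)]),.006,s5);print("base left w5",yw(B[1],B[0]),B)
B=px2w("wrist",f((390,0),2.8,[(48,550),(82,0)]),.006,s4);print("base left w4",yw(B[0],B[1]),B)
B=px2w("wrist",f((390,0),2.8,[(342,550),(408,140)]),.006,s4);print("base right w4",yw(B[0],B[1]),B)
im=get_image("top");crop(im,345,120,425,245,4.7,"c3.png")
```

```text
base left w5 0.10337937071834914 [[ 0.7457 -0.1166  0.006 ]
 [ 0.5908 -0.1327  0.006 ]]
base left w4 0.10596801059557273 [[ 0.465  -0.1455  0.006 ]
 [ 0.6335 -0.1276  0.006 ]]
base right w4 0.09908241161480139 [[ 0.4743 -0.2475  0.006 ]
 [ 0.6054 -0.2345  0.006 ]]
```

View pics/c3.png

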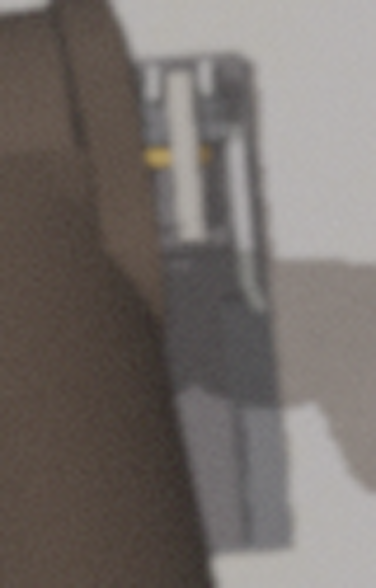

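Run:
```python
from h import *
tgt([.4584,-.198,.235],.103)
```

```text
clock 7.0 shift [-154.3  146.3  134.9] rot [ 0.0001 -0.0019 -0.0133] force [-0.14 -0.42 -2.09] w 0.607
```

```bash
python3 -m pendant '[[[-40,30,0,0,-0.002,-0.013,1],[-80,60,0,0,-0.002,-0.013,1],[-110,90,0,0,-0.002,-0.013,1],[-140,120,0,0,-0.002,-0.013,1],[-154,146,20,0,-0.002,-0.013,1],[-154,146,60,0,-0.002,-0.013,1],[-154,146,100,0,-0.002,-0.013,1],[-154,146,125,0,-0.002,-0.013,1],[-154,146,135,0,-0.002,-0.013,1],[-154,146,135,0,-0.002,-0.013,1],[-154,146,135,0,-0.002,-0.013,1]]]'
python3 - <<'E'
from h import *
import pickle
s=arm.observe();im=get_image("wrist");cv2.imwrite("pics/w6.png",im[:,:,::-1]);print(s["clock"],s["position"],s["force"],s["width"],toolyaw(s)[0],toolyaw(s)[1][2])
pickle.dump(s,open("s6.pkl","wb"))
tgt([.4584,-.198,.235],.103,s)
im=get_image("scene");crop(im,200,150,330,290,4,"s6.png")
E
```

```text
clock: 8.38
position: [0.4598, -0.1976, 0.2357]
ee_rot: [3.137, 0.162, 0.003]
force: [-0.4, -0.2, -2.1]
width: 0.606
8.375 [ 0.45981814 -0.19759151  0.23574397] [-0.36994409 -0.18738042 -2.06389548] 0.6063893187963835 0.10296926551057882 [ 1.66412899e-03  7.46930350e-04 -9.99998336e-01]
clock 8.375 shift [-1.5  0.3  0.7] rot [ 0.0007 -0.0017 -0.    ] force [-0.37 -0.19 -2.06] w 0.606
```

View pics/w6.png

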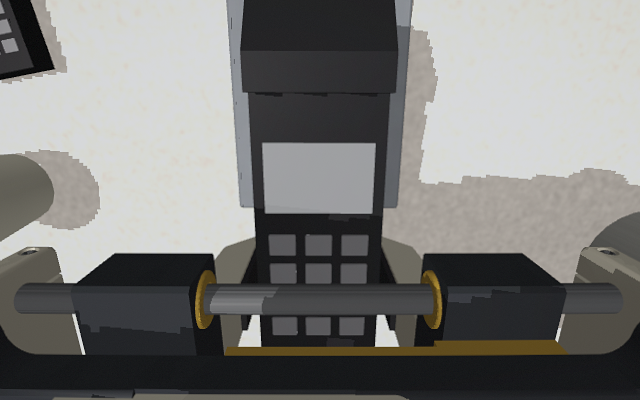

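View pics/s6.png

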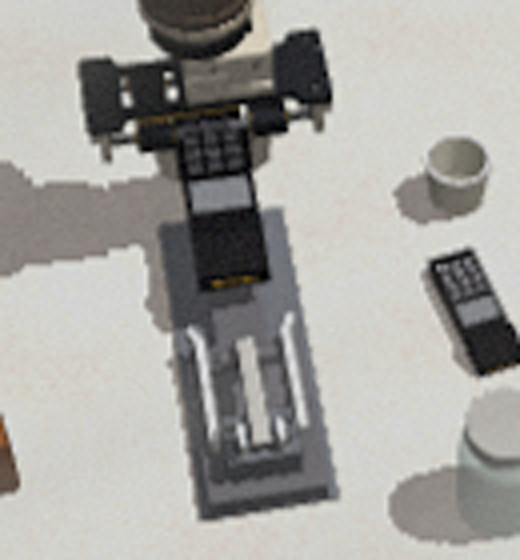

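```bash
python3 -m pendant '[[[0,0,15,0,-0.002,0,1],[0,0,22,0,-0.002,0,1],[0,0,25,0,-0.002,0,1],[0,0,26,0,-0.002,0,1],[0,0,27,0,-0.002,0,1],[0,0,27,0,-0.002,0,1],[0,0,27,0,-0.002,0,1]]]'
python3 -c "
from h import *
s=arm.observe();print(s['position'],s['force'],s['ft_torque'])"
```

```text
clock: 9.35
position: [0.4594, -0.1975, 0.2079]
ee_rot: [3.137, 0.162, -0.002]
force: [0.1, 1.3, 0.4]
width: 0.607
[ 0.45944573 -0.19745106  0.20788687] [0.06411855 1.31246559 0.44949225] [ 0.09286588  0.02992193 -0.00111103]
```

```bash
python3 -m pendant '[[[8,0,0,0,0,0,1],[16,0,0,0,0,0,1],[24,0,0,0,0,0,1],[30,0,0,0,0,0,1],[36,0,0,0,0,0,1],[42,0,0,0,0,0,1],[46,0,0,0,0,0,1],[50,0,0,0,0,0,1],[50,0,0,0,0,0,1],[50,0,0,0,0,0,1]]]'
python3 - <<'E'
from h import *
s=arm.observe();im=get_image("wrist");crop(im,200,0,440,220,3,"w7.png");print(s["clock"],s["position"],s["force"],s["ft_torque"],s["width"],toolyaw(s)[0])
im=get_image("scene");crop(im,225,180,305,290,5.4,"s7.png")
E
```

```text
clock: 10.6
position: [0.5094, -0.1923, 0.2077]
ee_rot: [3.137, 0.162, -0.001]
force: [1.0, 0.1, -0.3]
width: 0.608
10.6 [ 0.50943709 -0.19225584  0.20771389] [ 0.98339311  0.14843189 -0.2677054 ] [ 0.0731511  -0.41813923 -0.04771349] 0.6077765151076274 0.10319056728021159
```

View pics/w7.png

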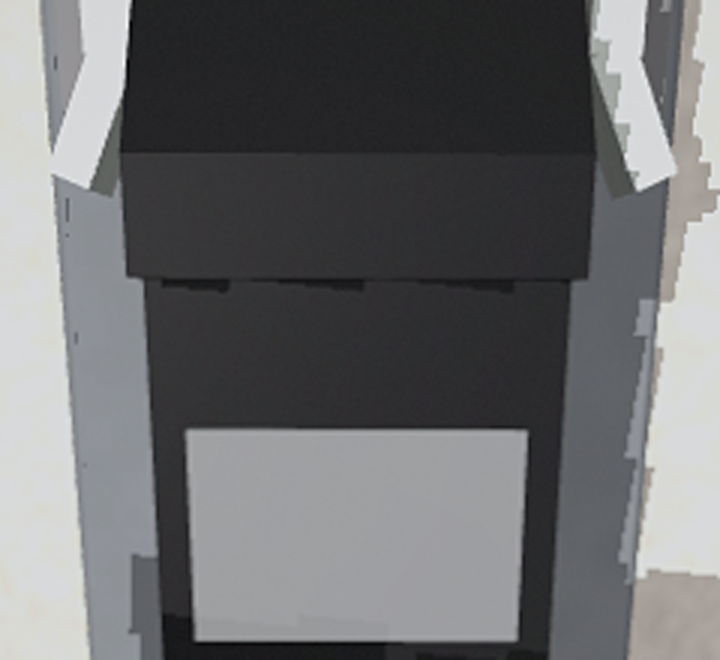

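View pics/s7.png

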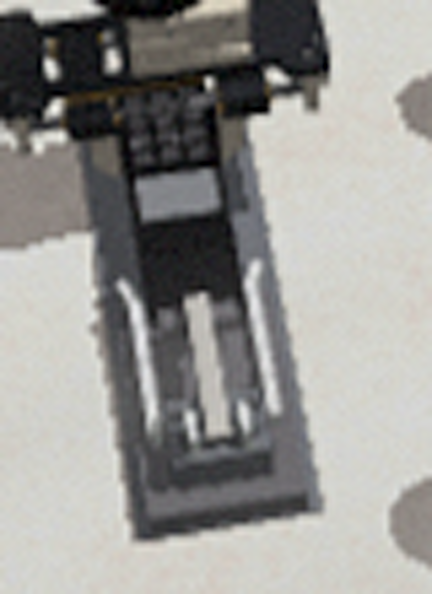

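```bash
python3 -m pendant '[[[3,0,0,0,0,0,1],[6,0,0,0,0,0,1],[9,0,0,0,0,0,1],[12,0,0,0,0,0,1],[15,0,0,0,0,0,1],[18,0,0,0,0,0,1],[20,0,0,0,0,0,1],[20,0,0,0,0,0,1]]]'
python3 - <<'E'
from h import *
s=arm.observe();im=get_image("wrist");crop(im,200,0,440,220,3,"w8.png");print(s["clock"],s["position"],s["force"],s["ft_torque"],s["width"],toolyaw(s)[0])
im=get_image("scene");crop(im,225,180,305,290,5.4,"s8.png")
E
```

```text
clock: 11.7
position: [0.5281, -0.1904, 0.207]
ee_rot: [-3.137, -0.161, 0.007]
force: [-5.2, -0.9, 0.0]
width: 0.613
11.7 [ 0.52811387 -0.19041833  0.20701757] [-5.21942073 -0.93527775  0.04830465] [-0.13735472  0.77959317 -0.04918913] 0.6131061711954472 0.10260318386226397
```

View pics/w8.png

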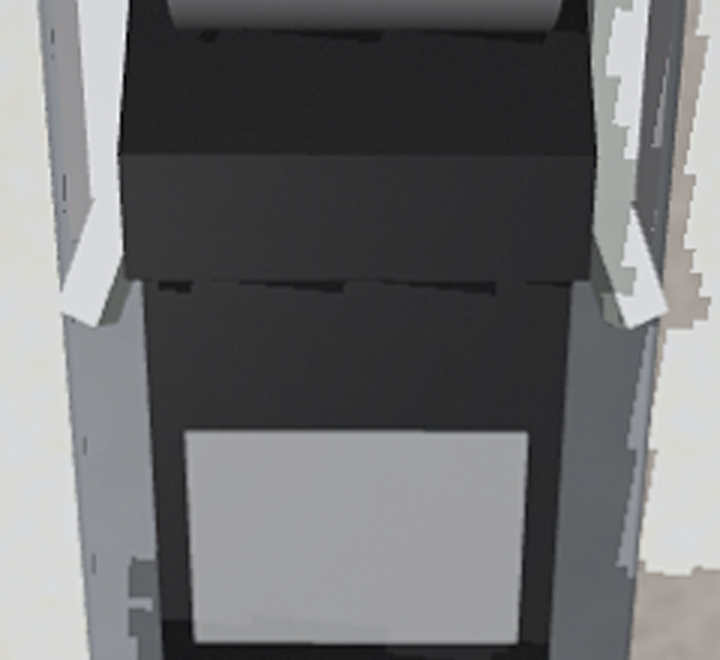

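View pics/s8.png

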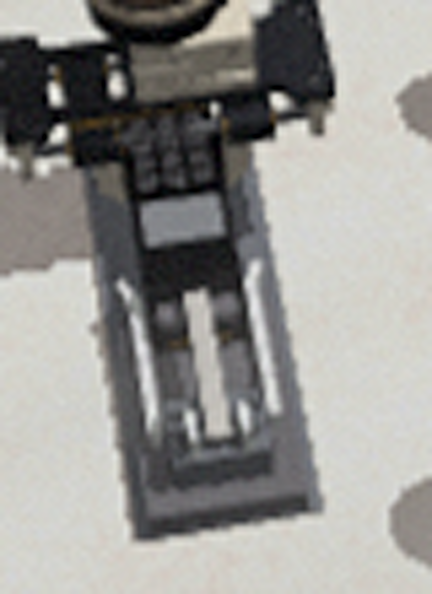

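```bash
python3 -m pendant '[[[3,0,0,0,0,0,1],[6,0,0,0,0,0,1],[9,0,0,0,0,0,1],[12,0,0,0,0,0,1],[15,0,0,0,0,0,1],[18,0,0,0,0,0,1],[20,0,0,0,0,0,1],[20,0,0,0,0,0,1]]]'
python3 - <<'E'
from h import *
s=arm.observe();im=get_image("wrist");crop(im,200,0,440,220,3,"w9.png");print(s["clock"],s["position"],s["force"],s["ft_torque"],s["width"],toolyaw(s)[0])
E
```

```text
clock: 12.8
position: [0.5481, -0.1884, 0.2069]
ee_rot: [-3.137, -0.161, 0.007]
force: [-4.4, 0.3, -0.5]
width: 0.611
12.8 [ 0.54806497 -0.18838014  0.20689096] [-4.36191075  0.26625129 -0.48966817] [-0.18204109  0.95479704 -0.07687227] 0.6105001175491465 0.10262926674477676
```

View pics/w9.png

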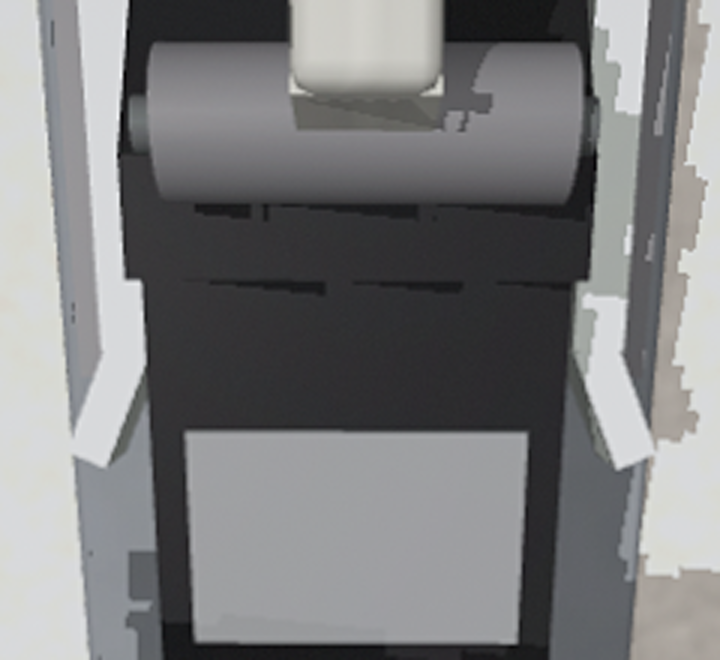

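```bash
python3 -m pendant '[[[2.5,0,0,0,0,0,1],[5,0,0,0,0,0,1],[7.5,0,0,0,0,0,1],[10,0,0,0,0,0,1],[10,0,0,0,0,0,1],[10,0,0,0,0,0,1]]]'
python3 - <<'E'
from h import *
s=arm.observe();im=get_image("wrist");crop(im,200,0,440,220,3,"w10.png");print(s["clock"],s["position"],s["force"],s["ft_torque"],s["width"],toolyaw(s)[0])
E
```

```text
clock: 13.6
position: [0.5593, -0.1871, 0.2076]
ee_rot: [3.137, 0.162, -0.001]
force: [0.9, -2.2, -4.9]
width: 0.608
13.6 [ 0.55925721 -0.18713431  0.20756693] [ 0.92545312 -2.21193582 -4.86358246] [-0.2530757   0.03078494 -0.16266621] 0.607931143807324 0.10309083017041515
```

View pics/w10.png

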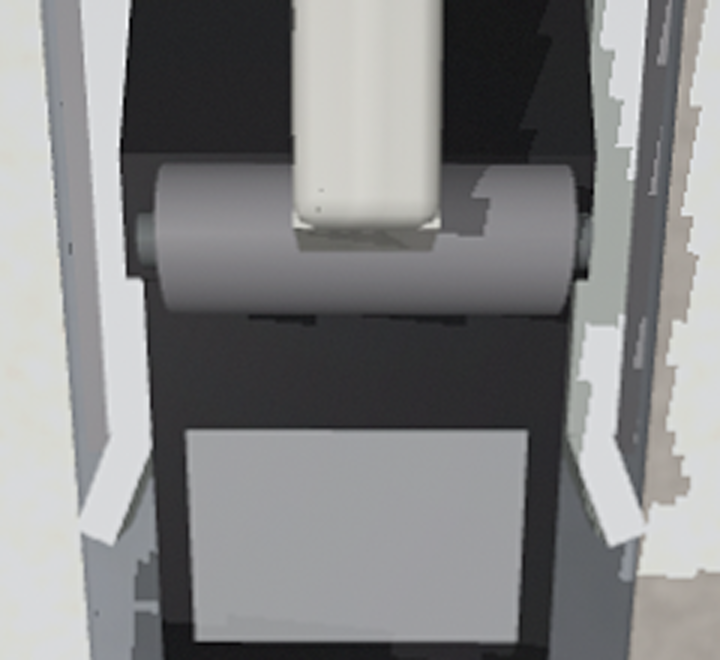

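```bash
python3 -m pendant '[[[1,0,0,0,0,0,1],[2,0,0,0,0,0,1],[3,0,0,0,0,0,1],[4,0,0,0,0,0,1],[4,0,0,0,0,0,1]]]'
python3 - <<'E'
from h import *
s=arm.observe();im=get_image("wrist");crop(im,200,0,440,220,3,"w11.png");print(s["clock"],s["position"],s["force"],s["ft_torque"],s["width"],toolyaw(s)[0])
E
```

```text
clock: 14.28
position: [0.5629, -0.1868, 0.2075]
ee_rot: [3.137, 0.162, -0.003]
force: [-1.0, -1.9, -3.8]
width: 0.606
14.275 [ 0.56290225 -0.18679442  0.20745708] [-0.97153131 -1.92740673 -3.81295416] [-0.29677631  0.43741182 -0.12006079] 0.6060822315179643 0.1030110861624461
```

View pics/w11.png

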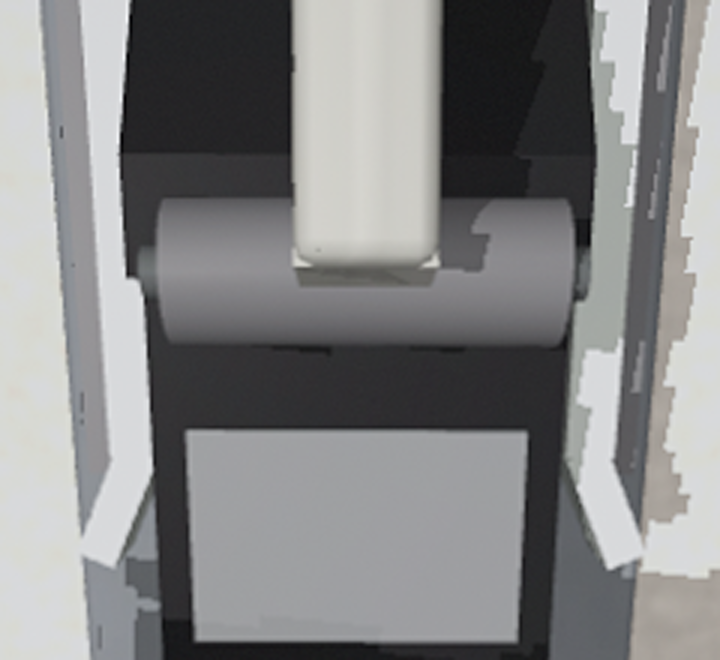

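Run:
```python
from h import *
s=arm.observe()
A=px2w("wrist",[(200+362/3,271/3),(200+362/3,198/3),(200+362/3,345/3),(200+362/3,277/3)],[.067,.067,.067,.0585],s)
u=np.array([np.cos(.103),np.sin(.103),0]);o=np.array([.6031,-.183,0])
print((A-o)@u*1000,"tcp",(s["position"]-o)@u*1000)
```

```text
[40.46253647 48.21032316 32.29832399 39.84813669] tcp -40.379777892373305
```

```bash
python3 -m pendant '[[[1,0,0,0,0,0,1],[2,0,0,0,0,0,1],[3,0,0,0,0,0,1],[4,0,0,0,0,0,1],[4,0,0,0,0,0,1]]]'
python3 - <<'E'
from h import *
s=arm.observe();im=get_image("wrist");crop(im,200,0,440,220,3,"w12.png");print(s["clock"],s["position"],s["force"],s["ft_torque"],s["width"],toolyaw(s)[0])
E
```

```text
clock: 14.95
position: [0.5676, -0.1862, 0.2078]
ee_rot: [3.137, 0.162, -0.0]
force: [2.6, -0.9, -4.9]
width: 0.607
14.95 [ 0.56756854 -0.18623447  0.20778707] [ 2.57395327 -0.87781981 -4.91703693] [-0.24634751 -0.45745522 -0.14485045] 0.6071426910149382 0.10329873370442676
```

View pics/w12.png

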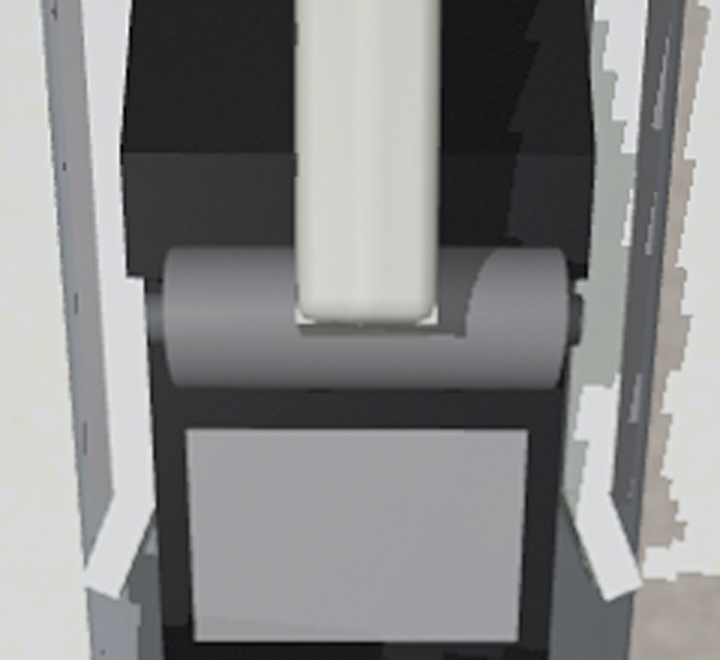

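```bash
python3 -m pendant '[[[0.5,0,0,0,0,0,1],[1,0,0,0,0,0,1],[1.5,0,0,0,0,0,1],[1.5,0,0,0,0,0,1]]]'
python3 - <<'E'
from h import *
s=arm.observe();im=get_image("wrist");crop(im,200,0,440,220,3,"w13.png");print(s["clock"],s["position"],s["force"],s["ft_torque"],s["width"],toolyaw(s)[0])
E
```

```text
clock: 15.5
position: [0.5684, -0.1862, 0.2076]
ee_rot: [3.137, 0.162, -0.003]
force: [2.5, -1.3, -3.1]
width: 0.609
15.5 [ 0.56836125 -0.18619816  0.20755599] [ 2.5275676  -1.31634565 -3.10352071] [-0.23167657 -0.33048585 -0.10312236] 0.609355857288147 0.102986401614303
```

View pics/w13.png

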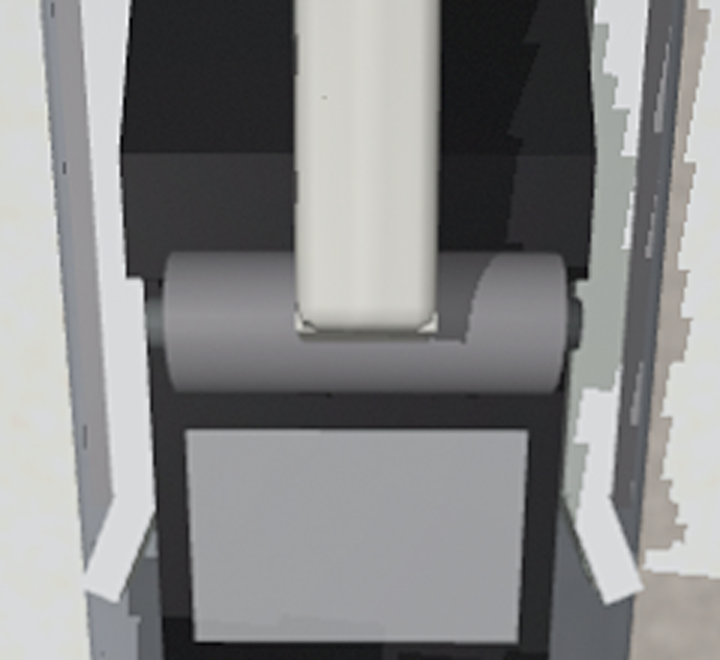

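```bash
python3 -m pendant '[[[0.5,0,0,0,0,0,1],[1,0,0,0,0,0,1],[1.5,0,0,0,0,0,1],[1.5,0,0,0,0,0,1]]]'
python3 - <<'E'
from h import *
s=arm.observe();im=get_image("wrist");crop(im,200,0,440,220,3,"w14.png");print(s["clock"],s["position"],s["force"],s["ft_torque"],s["width"],toolyaw(s)[0])
E
```

```text
clock: 16.05
position: [0.5697, -0.186, 0.2074]
ee_rot: [3.137, 0.162, -0.003]
force: [0.8, -1.0, -2.0]
width: 0.609
16.05 [ 0.56972313 -0.18603297  0.20744626] [ 0.76526949 -1.02919433 -2.04473422] [-0.20853362 -0.19417269 -0.03591263] 0.6092509010072249 0.1030212962371166
```

View pics/w14.png

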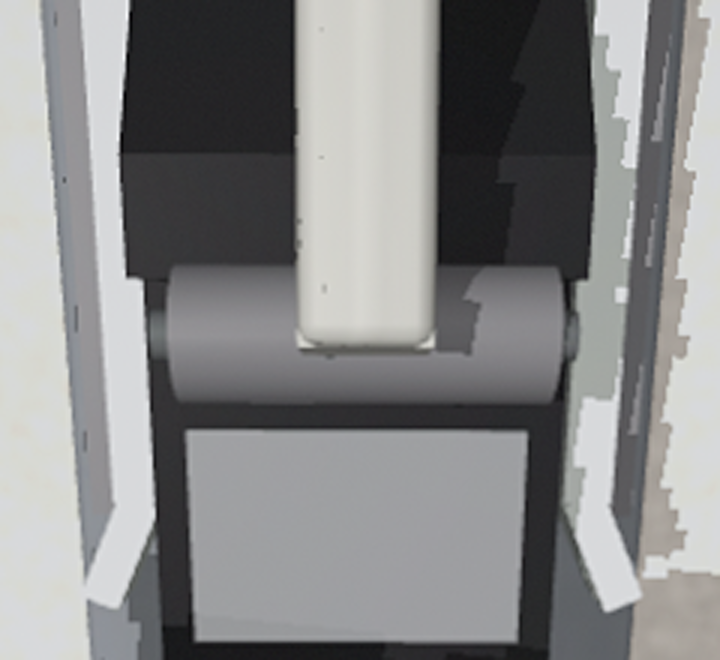

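Run:
```python
from h import *
s=arm.observe()
st=px2w("wrist",[(200+362/3,277/3)],.0585,s)[0]
u=np.array([np.cos(.103),np.sin(.103),0]);v=np.array([-u[1],u[0],0])
m,Rc,p=cam("wrist",s)
for xb,z in[(8.2,.057),(9,.057),(7,.058),(6,.060),(5,.062)]:
    c=st-u*xb/1000;c[2]=z
    # silhouette: sample circle
    th=np.linspace(0,2*np.pi,100)
    C=np.array([c+.008*(np.cos(t)*u+np.sin(t)*np.array([0,0,1])) for t in th])
    r=w2px("wrist",C,s)[:,1]*3
    e=w2px("wrist",np.array([c+v*.022,c-v*.022]),s)[:,0]
    print(xb,z,r.min().round(),r.max().round(),(e-200)*3)
```

```text
8.2 0.057 279.0 410.0 [185.93746246 537.54224024]
9 0.057 286.0 417.0 [186.24567788 537.21543265]
7 0.058 268.0 402.0 [184.20285953 539.44558304]
6 0.06 259.0 395.0 [181.1965182  542.76484813]
5 0.062 250.0 389.0 [178.08149795 546.20401614]
```

```bash
python3 -m pendant '[[[0.5,0,0,0,0,0,1],[1,0,0,0,0,0,1],[1,0,0,0,0,0,1]]]'
python3 - <<'E'
from h import *
s=arm.observe();im=get_image("wrist");crop(im,200,0,440,220,3,"w15.png");print(s["clock"],s["position"],s["force"],s["ft_torque"],s["width"],toolyaw(s)[0])
im=get_image("scene");crop(im,225,180,305,290,5.4,"s15.png")
E
```

```text
clock: 16.48
position: [0.5711, -0.1859, 0.2075]
ee_rot: [3.137, 0.162, -0.002]
force: [3.5, -1.1, -2.0]
width: 0.609
16.475 [ 0.57105123 -0.18587125  0.20754744] [ 3.46803764 -1.12091823 -1.9880333 ] [-0.17940625 -0.6621849  -0.12601233] 0.609347456438419 0.10313023743095415
```

View pics/w15.png

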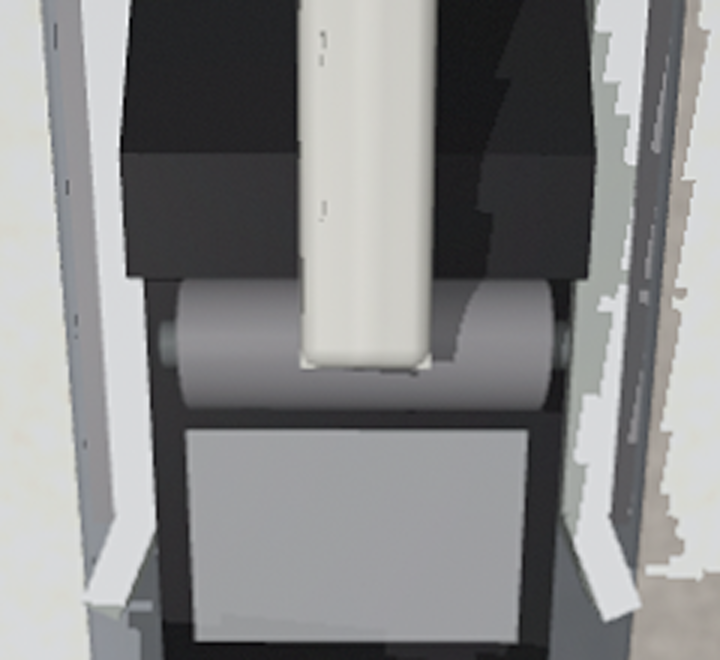

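View pics/s15.png

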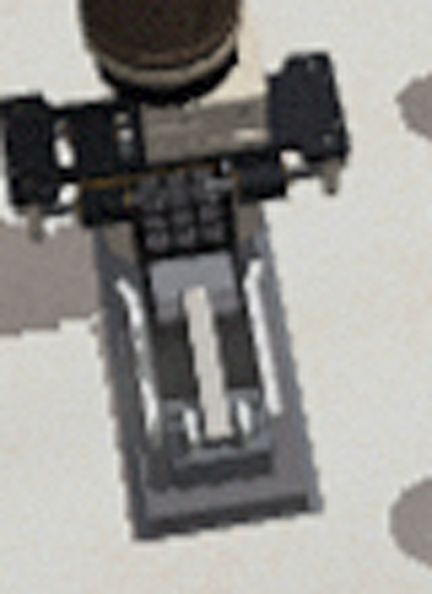

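```bash
python3 -m pendant '[[[0,0,0,0,0,0,1],[0,0,0,0,0,0,1]]]'
python3 - <<'E'
from h import *
s=arm.observe();im=get_image("wrist");crop(im,200,60,440,160,3,"w16.png");print(s["clock"],s["position"],s["force"],s["ft_torque"],s["width"],toolyaw(s)[0])
E
```

```text
clock: 16.82
position: [0.571, -0.1859, 0.2076]
ee_rot: [3.137, 0.162, -0.002]
force: [5.2, -0.0, -2.3]
width: 0.606
16.825 [ 0.57103299 -0.18589145  0.2075833 ] [ 5.23882589 -0.02995599 -2.28862303] [-0.17907613 -0.91577224 -0.12937471] 0.6064823421283664 0.1030726833021295
```

View pics/w16.png

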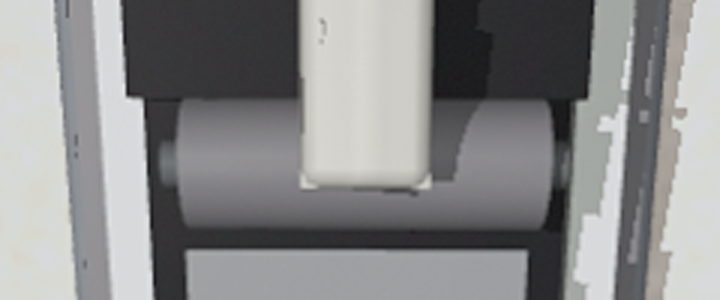

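```bash
python3 -m pendant '[[[0.5,0,0,0,0,0,1],[0.5,0,0,0,0,0,1],[0.5,0,0,0,0,0,1]]]'
python3 - <<'E'
from h import *
s=arm.observe();im=get_image("wrist");crop(im,200,60,440,160,3,"w17.png");print(s["clock"],s["position"],s["force"],s["ft_torque"],s["width"],toolyaw(s)[0])
E
```

```text
clock: 17.25
position: [0.5712, -0.1859, 0.2074]
ee_rot: [3.137, 0.162, -0.003]
force: [2.9, -1.2, -1.4]
width: 0.607
17.25 [ 0.5711862  -0.18587587  0.20744608] [ 2.86324541 -1.18784853 -1.43890296] [-0.14602672 -0.62778342 -0.12583027] 0.6071851371687651 0.10304425936432239
```

View pics/w17.png

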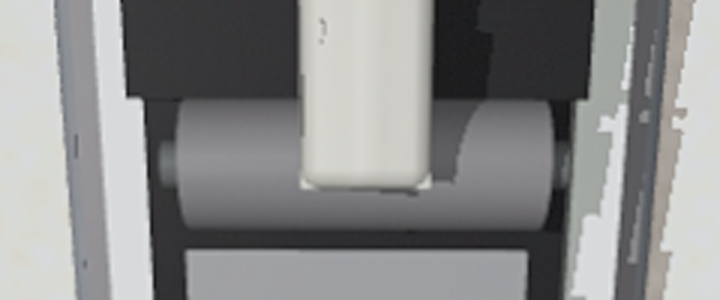

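```bash
python3 -m pendant '[[[0.5,0,0,0,0,0,1],[0.5,0,0,0,0,0,1],[0.5,0,0,0,0,0,1]]]'
python3 - <<'E'
from h import *
s=arm.observe();im=get_image("wrist");crop(im,200,60,440,160,3,"w18.png");print(s["clock"],s["position"],s["force"],s["ft_torque"],s["width"],toolyaw(s)[0])
E
```

```text
clock: 17.68
position: [0.5714, -0.1859, 0.2073]
ee_rot: [-3.137, -0.162, 0.005]
force: [1.1, -0.5, -0.4]
width: 0.61
17.675 [ 0.57138984 -0.18588051  0.20729174] [ 1.09154562 -0.50282528 -0.40303638] [-0.24759113 -0.09728102 -0.10933551] 0.6102935355815586 0.10291728783592224
```

View pics/w18.png

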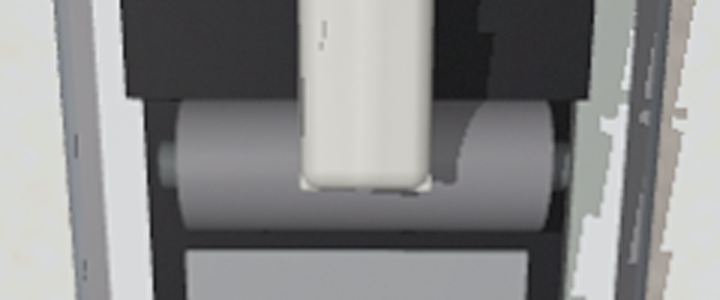

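The pull on the hand is now close to zero and the roller sits tight behind the step, so I'll let go.

```bash
python3 -m pendant '[[[0,0,0,0,0,0,0.3],[0,0,0,0,0,0,0],[0,0,0,0,0,0,-0.5],[0,0,0,0,0,0,-1],[0,0,0,0,0,0,-1],[0,0,0,0,0,0,-1],[0,0,0,0,0,0,-1]]]'
python3 - <<'E'
from h import *
s=arm.observe();im=get_image("wrist");cv2.imwrite("pics/w19.png",im[:,:,::-1]);print(s["clock"],s["position"],s["force"],s["ft_torque"],s["width"],toolyaw(s)[0])
E
```

```text
clock: 18.6
position: [0.5718, -0.1858, 0.2075]
ee_rot: [3.137, 0.162, -0.003]
force: [0.2, -0.1, -0.5]
width: 0.996
18.6 [ 0.57176033 -0.18583725  0.2074661 ] [ 0.15079915 -0.13711796 -0.52247677] [-0.00493652  0.01797222 -0.03597737] 0.996009978839992 0.10303820190996142
```

View pics/w19.png

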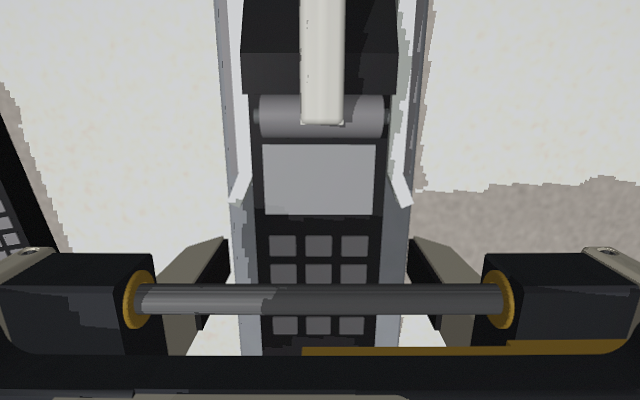

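Released, and the roller is still tight behind the head. I'll retreat upward and check the result from above.

```bash
python3 -m pendant '[[[0,0,-15,0,0,0,-1],[0,0,-40,0,0,0,-1],[0,0,-80,0,0,0,-1],[-30,0,-120,0,0,0,-1],[-60,0,-140,0,0,0,-1],[-60,0,-140,0,0,0,-1],[-60,0,-140,0,0,0,-1]]]'
python3 - <<'E'
from h import *
s=arm.observe();im=get_image("wrist");print(s["clock"],s["position"],s["force"])
np.set_printoptions(precision=4,suppress=True)
crop(im,200,0,440,260,2.3,"w20.png")
im=get_image("scene");cv2.imwrite("pics/s20.png",im[:,:,::-1]);crop(im,225,190,305,290,5.4,"s20c.png")
o=np.array([.6031,-.183,0]);u=np.array([np.cos(.103),np.sin(.103),0])
E
```

```text
clock: 19.52
position: [0.5127, -0.1919, 0.3481]
ee_rot: [3.137, 0.162, -0.001]
force: [-0.4, -0.7, -0.4]
width: 1.0
19.525 [ 0.51267453 -0.19186292  0.34806032] [-0.37810704 -0.70776184 -0.41433904]
```

View pics/w20.png

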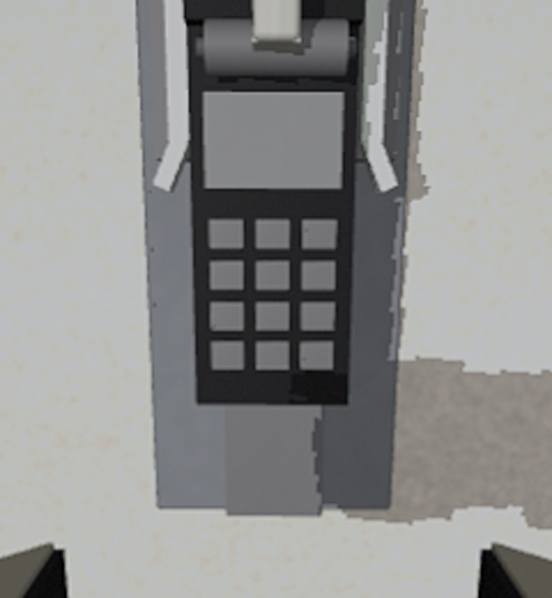

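View pics/s20.png

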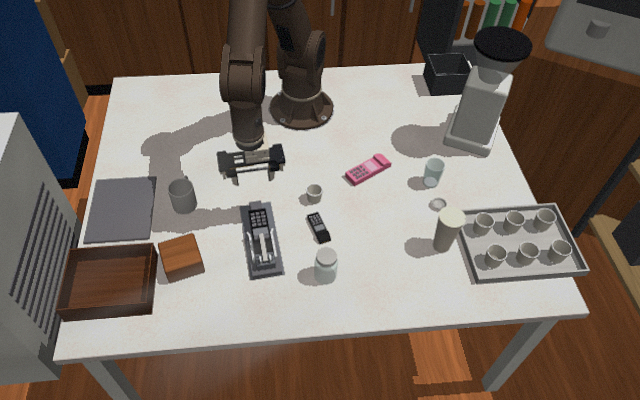

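View pics/s20c.png

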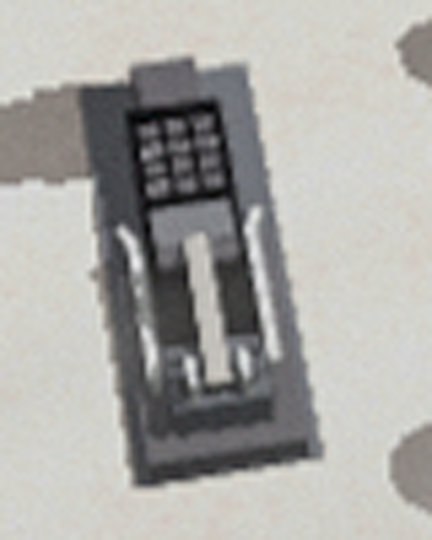

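```bash
python3 -c "
from h import *
print(arm.sign_off())"
```

```text
the job is handed in; nothing more can be done
None
```

The terminal is on its cradle, held by the hold-down arm, and the job was handed in at about 19.6 s of the 64 s allowed. I gripped the large dark terminal at 25 N, laid it on the bed and slid it in under the arm. The highest push I read at my stops was about 5 N. From the point where the roller started to drop I went on in 0.5 to 1.5 mm steps, and opened the hand once the pull on it had fallen to about 1 N.

**Last checks:**
- **Roller:** in the wrist view it sits tight against the step behind the head. Its outline matched, within about 1 pixel, what I predicted for a roller resting on the body. It stayed there after I let go and moved away.
- **Bystanders:** in the last scene picture, the other things on the counter look unmoved.
- **Hand:** it is open and clear of everything, about 14 cm up, with no load on it.

**Not confirmed:**
- **Contacts:** I could not measure how far they are pressed in. I judged it only from the roller dropping and the hand force falling to near zero.
- **Pull while holding:** with the roller already down, the hand still felt a forward pull of 3 to 5 N. I eased the terminal on by about 0.4 mm (1 mm commanded) until that faded.

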